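# Stand the fallen vase back up by its mouth

### The job

One tall glass vase has toppled over on the drying board between the painted jars. Its coat of paint is still tacky, so reach into its open mouth and touch only the bare rim and the inside: lift the mouth end so that it tips up over the edge of its foot, ease it gently down onto its foot rather than letting it drop, and leave it standing upright where its foot was. Never carry it in the air, and do not knock the jars or the paint can.

Things in the scene. Friction and masses are not known exactly. Their poses are not given: they have to be found in the camera images.
- vase: fallen glass cylinder vase, 78 mm outside diameter, 280 mm long, floor 12 mm thick, twelve-sided to within 1.4 mm; 0.45 to 0.75 kg, weight centred about 125 mm from the foot. Origin: centre of the foot's underside, on the axis; its x axis runs along the vase from foot to mouth (level while it lies, 39 mm above the board; up once it stands)
- vase_mouth (a point): centre of the vase's open mouth, in the plane of the rim: 68 mm inside diameter, wall 5 mm, straight inside down to the floor. Raised more than about 72 degrees from lying, the vase falls onto its foot by itself unless held back; its foot can slip on the board (friction 0.35 to 0.85)
- vase_paint: tacky painted outside of the vase, from the foot to 8 mm short of the rim; the last 8 mm, the rim and the whole inside are bare glass and may be touched. Same origin and axes as the vase
- board: plywood drying board, 380 x 620 x 12 mm thick, lying on the bench, fixed. Origin on its underside, 30 mm short of its middle along y; x across, y along its length, z up; its top is 12 mm above the bench
- jar_large: painted preserving jar standing on its mouth, 82 mm diameter, 135 mm tall, loose; origin: centre of its underside
- jar_small: painted preserving jar standing on its mouth, 74 mm diameter, 105 mm tall, loose; origin: centre of its underside
- paint_can: open paint can with a brush standing in it, 108 mm diameter, 122 mm tall (brush to about 250 mm), loose; origin: centre of its underside
Not all that is in view belongs to the job. Leave any yellow look-alike of the jar_small alone.

How it is judged:
By the outcome, as a careful person would: the job done as asked, in the order asked, and still so for the second after the job is handed in, with the robot touching nothing.
It also fails if it takes over 58 s, if anything falls off the work surface, if the arm or the gripper's body presses on something with over 40 N, if the wrist force passes 120 N, or if a joint passes its speed limit or range.

### The arm

A 7-joint arm with a two-finger parallel gripper is mounted at the origin on the work surface. World frame = base frame: x ahead of the robot, y to its left, z up, the work surface at z = 0. Lengths are in m, angles in rad, forces in N, time in s.
With the tool pointing down it reaches from about 0.425 to 0.925 m from the base axis. Payload 6.8 kg.
Tool frame: the origin (TCP) lies at the very end of the fingers, on their centre line; the grasp point (between the pads) lies 19 mm behind it; z points along the fingers, y is the line along which they close (so a half turn about z gives the same grasp; the last joint's range is limited). The gripper opens to 85 mm and grips with 20 to 120 N. Pads are 22 mm wide; open, the fingers measure 114 mm over their backs; the gripper's body (76 mm by 85 mm) begins 54 mm behind the grasp point. The pads swing forward as they close: fully open they stand 13 mm farther back than shut.
Start: joints at [1.042, 0.477, 0.022, 1.555, -0.011, 1.109, -0.083], TCP at [0.276, -0.616, 0.231] pointing down, gripper open.
Joint ranges: [-2.96, 2.96], [-0.34, 2.1], [-1.41, 1.46], [0.24, 2.44], [-1.37, 4.51], [0.17, 1.92], [-2.96, 2.96]. Speed limits (rad/s): [2.39, 2.39, 3.14, 3.14, 3.14, 3.14, 3.14].

### API

Orientations are given as a unit quaternion [w, x, y, z].
In Python, from station import * gives the robot as it stands.
- The arm moves only by the tool jog_arm, never from a script. Its argument "moves" is one flat list of numbers, 7 for each row, row after row: the shift along the tool's x, y, z normalised to -1 to 1, where 1 is 20 mm, then the turn, a rotation vector about the tool's x, y, z normalised to -1 to 1, where 1 is 4 degrees, then the opening, from 0 (shut) to 1 (fully open). In form: [x, y, z, rx, ry, rz, claw, x, y, z, rx, ry, rz, claw, ...]. A call has exactly 8 rows; each row shifts and turns the commanded pose from where the row before left it, along the tool's axes as they then stand; what a row does not reach is not made up. A row lasts 1/12 s, in which the tool goes at most 41.7 mm and 7.16 degrees, less where a joint would pass 70% of its speed; a pose out of reach is approached as far as the arm can. A call with a number of a shift or a turn outside -1 to 1 is refused whole. A call with a gripper value outside its range is refused whole. The fingers move at their own pace and stop on an object; "grip_force" is the grip in N (left out, the last holds). Time passes only in rows, so rows that do not move let the fingers close, or fill a call up. It gives the time, the measured TCP pose, the force, the opening and the grip force at its end, in the units of the state.
- get_obs(): the state, without advancing time (a new reading comes with each control period).
- read_camera(name): name is "scene" or "side" or "wrist"; returns a dict with "color" (480x640x3 uint8, blue, green, red), "fx", "fy", "cx", "cy" (pixels), "rvec" (rotation vector, rad) and "tvec" (3), from world to camera coordinates, as OpenCV has them. Camera axes: x right, y down, z forward; pixel columns grow to the right and rows downward; lengths in m; the calibration is good to about 2 mm. A picture is of the moment at which its call begins. There is no depth.
- hand_in(): hands the job in; it is judged then, once.
The state is a dict: "t": time; "q": joint angles; "joint_vel": joint speeds; "joint_torque": joint torques, N m; "eef_pos": TCP position; "tool_rot": TCP orientation; "contact_force": force on the tool from outside, world axes, zero at the start; "torque": the same for the moment, N m; "gripper_width": opening from 0.0 (shut) to 1.0 (fully open); "grasp_force": force on a finger pad.
Only numpy, scipy, OpenCV 4.12 (cv2) and the standard library are available. Lean on these libraries where they do the work, as an engineer would, in place of code of your own. Each camera call takes 0.05 s, during which the arm holds its last target. There are 200 camera calls.

## Working session

There is one attempt and no reset: what is moved stays moved. The work goes in short steps, Python scripts to look and compute and a tool call to move; the robot and the scene stay as the last step left them, time stands still between calls to the robot, and variables do not carry over. Pictures are saved under pics/ and viewed, at most 10 in all, crops included, and the job is handed in when it is done.

Besides the shell and the picture viewer there is one more tool, called after "Call:" as name(argument=value, ...) on one line, values as JSON. jog_arm: Moves the arm, as the interface text tells. Scaled input: -1 to 1 covers 20 mm each way for a shift and 4 degrees each way for a turn. Its arguments: {"type":"object","properties":{"moves":{"type":"array"},"grip_force":{"type":"number"}},"required":["moves"]}

```bash
ls; mkdir -p pics
cat > h.py <<'E'
from station import *
import numpy as np, cv2
def cam(n):
    c=read_camera(n); R=cv2.Rodrigues(np.array(c['rvec'],float))[0]; t=np.array(c['tvec'],float).ravel()
    return c,R,t
def ray(C,uv):
    c,R,t=C; d=R.T@np.array([(uv[0]-c['cx'])/c['fx'],(uv[1]-c['cy'])/c['fy'],1.]); return -R.T@t,d/np.linalg.norm(d)
def onz(C,uv,z):
    o,d=ray(C,uv); return o+d*(z-o[2])/d[2]
def proj(C,p):
    c,R,t=C; q=R@np.array(p)+t; return np.array([c['fx']*q[0]/q[2]+c['cx'],c['fy']*q[1]/q[2]+c['cy']])
def tri(Ca,a,Cb,b):
    o1,d1=ray(Ca,a);o2,d2=ray(Cb,b)
    s=np.linalg.lstsq(np.c_[d1,-d2],o2-o1,rcond=None)[0]; p,q=o1+d1*s[0],o2+d2*s[1]
    return (p+q)/2,np.linalg.norm(p-q)
E
python3 - <<'E'
from h import *
o=get_obs(); print(o)
ims=[]
for n in ("scene","side"):
    C=cam(n); ims.append(C[0]['color']); print(n,ray(C,(320,240)),C[0]['fx']); cv2.imwrite(f'pics/{n}0.png',C[0]['color'])
E
```

```text
pics
{'t': 0.0, 'q': array([ 1.04191668,  0.47781992,  0.02230112,  1.55647905, -0.01148443,
        1.10926212, -0.08311231]), 'joint_vel': array([ 0.00024151, -0.00122908, -0.00055192,  0.00077361,  0.00058423,
       -0.00108956, -0.00030313]), 'joint_torque': array([-5.12943006e-04, -5.96452010e+01,  1.60787769e+00, -2.81195533e+01,
        1.24394751e-02,  9.34407057e-03,  7.05484652e-06]), 'eef_pos': array([ 0.27547837, -0.61557348,  0.23030002]), 'tool_rot': array([-8.83689599e-04,  9.77943916e-01,  2.08865629e-01, -2.57194831e-04]), 'contact_force': array([0.4231901 , 0.48260286, 0.48845012]), 'torque': array([-0.00490632,  0.02519547, -0.0035863 ]), 'grasp_force': 0.0, 'gripper_width': 1.0022201426025221}
scene (array([0.8941392 , 0.67853386, 0.61505256]), array([-0.42900842, -0.6847822 , -0.58908837])) 570.3360566770982
side (array([-0.00485361,  0.8102169 ,  0.66996211]), array([ 0.44877118, -0.6905615 , -0.56721181])) 530.2943189966064
```

View pics/scene0.png

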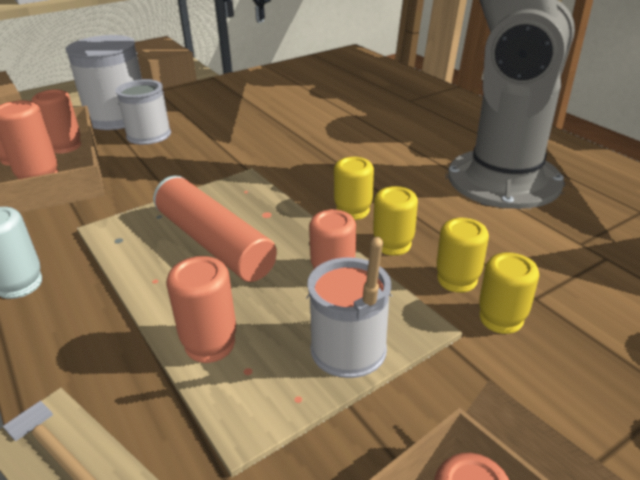

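View pics/side0.png

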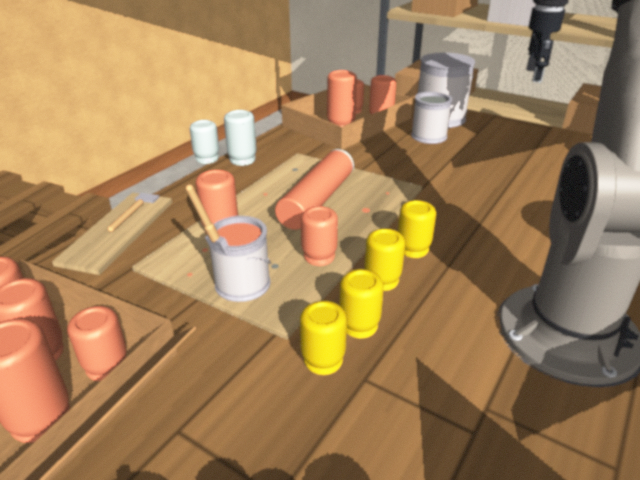

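The scene view shows the fallen vase with its bare mouth at about (170,188) and its foot at (258,262). In the side view the mouth is at (343,160) and the foot at (290,215). Possible look-alikes:
- Large jar: scene (203,308)
- Small jar: scene (332,240)
- Crate jars: scene (25,140) and (470,470)

The vase is the only one lying on its side.

Run:
```python
from h import *
ims=[]
for n,(x,y) in (("scene",(140,160)),("side",(255,135))):
    im=cv2.imread(f'pics/{n}0.png'); h=cv2.cvtColor(im,cv2.COLOR_BGR2HSV)
    m=(((h[...,0]<9)|(h[...,0]>172))&(h[...,1]>110)).astype(np.uint8)*255
    k,l,s,c=cv2.connectedComponentsWithStats(m)
    for i in range(1,k):
        if s[i,4]>300: print(n,i,s[i],c[i].round(1))
    cv2.imwrite(f'pics/m_{n}.png',m)
    cr=cv2.resize(im[y:y+130,x:x+150],None,fx=2.66,fy=2.66,interpolation=cv2.INTER_CUBIC)
    mm=cv2.resize(m[y:y+130,x:x+150],(cr.shape[1],cr.shape[0]))
    cs,_=cv2.findContours(mm,cv2.RETR_LIST,cv2.CHAIN_APPROX_NONE); c2=cr.copy(); cv2.drawContours(c2,cs,-1,(255,0,0),1)
    ims.append(c2)
cv2.imwrite('pics/crop1.png',np.hstack(ims))
```

```text
scene 1 [   0   90   80   88 5151] [ 37.1 133. ]
scene 3 [  156   179   119   183 10622] [209.4 268.1]
scene 4 [ 311  210   45   57 1851] [330.9 236.9]
scene 6 [ 316  268   51   39 1447] [341.9 285.9]
scene 11 [ 435  453   74   27 1359] [470.7 468.4]
side 1 [328  70  35  55 888] [343.5  96.7]
side 3 [370  75  25  38 590] [379.5  91.5]
side 11 [ 276  151   63  112 1673] [304.3 212.6]
side 16 [196 172  41  44 503] [216.4 189.2]
side 26 [218 224  43  21 537] [239.9 233.2]
side 29 [   0  257   69  185 5455] [ 34.  346.9]
side 30 [  68  306   58   75 1430] [ 98.9 336.8]
```

View pics/crop1.png

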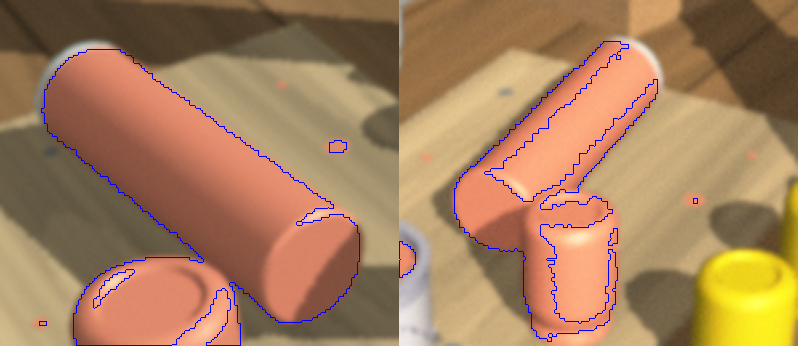

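The crop confirms the choice: one lying cylinder with its foot disc towards both cameras and its bare rim at the far end. The long edges are clear in both views, so I'll find the axis by intersecting the bisector planes.

Run:
```python
from h import *
A=cam("scene");B=cam("side")
def plane(C,a,b):
    n=np.cross(ray(C,a)[1],ray(C,b)[1]); return n/np.linalg.norm(n)
def bis(C,e1,e2):
    n1=plane(C,*e1);n2=plane(C,*e2)
    if n1@n2<0:n2=-n2
    n=n1+n2; return ray(C,(0,0))[0],n/np.linalg.norm(n),n1,n2
S=bis(A,((187,178.8),(264.1,237.1)),((156.2,205.9),(238.5,276.5)))
T=bis(B,((332.1,150.8),(277.9,202.7)),((352,170.7),(321.2,206.4)))
d=np.cross(S[1],T[1]); d/=np.linalg.norm(d); d*=-np.sign(d[1])
p0=np.linalg.lstsq(np.array([S[1],T[1],d]),np.array([S[1]@S[0],T[1]@T[0],0]),rcond=None)[0]
print('dir',d)
for X in(S,T):print('radius',[abs(n@(p0-X[0])) for n in X[2:]])
F,e=tri(A,(257.3,259.2),B,(291.8,214.3)); print('foot',F,e)
f=p0+d*(d@(F-p0)); print('foot on axis',f,'mouth',f+.28*d, 'h slope deg',np.degrees(np.arcsin(d[2])))
# ray/axis closest for rim-paint boundary etc.
for z in (.051,):
    print('scene foot onz',onz(A,(257.3,259.2),z),'side',onz(B,(291.8,214.3),z))
    print('mouth scene ~',onz(A,(167,189),z),'side',onz(B,(343,160),z))
for n,uv in(('jarL top scene',(200,270)),):print(n,onz(A,uv,.147))
print('jarS',onz(A,(332,222),.117),'side',onz(B,(319,217),.117)); print('jarL side',onz(B,(216,182),.147)); print('can',onz(A,(349,282),.134),onz(B,(239,234),.134))
for n in (A,B): print([proj(n,f),proj(n,f+.28*d)])
```

```text
dir [ 0.13429329 -0.99080022  0.01673998]
radius [np.float64(0.03769436173274621), np.float64(0.037694361732746984)]
radius [np.float64(0.03967102296126612), np.float64(0.03967102296126551)]
foot [0.59340233 0.00508249 0.04879669] 0.0019177545360696735
foot on axis [0.59622379 0.00543695 0.04714139] mouth [ 0.63382591 -0.27198712  0.05182858] h slope deg 0.9591750625438638
scene foot onz [0.59500983 0.00918328 0.051     ] side [0.59194828 0.0063746  0.051     ]
mouth scene ~ [ 0.63578224 -0.28739891  0.051     ] side [ 0.63634181 -0.28822967  0.051     ]
jarL top scene [0.71877323 0.10060912 0.147     ]
jarS [0.49038989 0.07052664 0.117     ] side [0.47760202 0.07131625 0.117     ]
jarL side [0.70526528 0.11279177 0.147     ]
can [0.56327342 0.21836124 0.134     ] [0.55302733 0.2214014  0.134     ]
[array([255.75826092, 260.1673502 ]), array([170.77717288, 191.71352173])]
[array([290.5327285, 215.0397363]), array([340.63614377, 162.2567819 ])]
```

Run:
```python
from h import *
A=cam("scene");B=cam("side")
for n,a in(('canbig base',(110,127)),('cansmall base',(147,141)),('crate R near corner',(100,190)),('crate far R top(95,100)',(97,140)),('blue jar',(18,293)),('gripper?',(262,10))):print(n,onz(A,a,0).round(3))
for n,b in(('canbig',(455,123)),('cansmall',(430,140)),('crate near corner',(350,148)),('crate right',(415,115)),('bluejar',(240,162))):print(n,onz(B,b,0).round(3))
```

```text
canbig base [ 0.621 -0.759  0.   ]
cansmall base [ 0.57  -0.623  0.   ]
crate R near corner [ 0.732 -0.454  0.   ]
crate far R top(95,100) [ 0.67  -0.702  0.   ]
blue jar [ 0.938 -0.197  0.   ]
gripper? [-0.24  -1.536  0.   ]
canbig [ 0.522 -0.812  0.   ]
cansmall [ 0.536 -0.642  0.   ]
crate near corner [ 0.713 -0.459  0.   ]
crate right [ 0.661 -0.806  0.   ]
bluejar [ 0.929 -0.21   0.   ]
```

Call:
jog_arm(moves=[1, -0.14, 0, 0, 0, 0, 0.5, 1, -0.14, 0, 0, 0, 0, 0.3, 1, -0.14, 0, 0, 0, 0, 0, 1, -0.14, 0, 0, 0, 0, 0, 1, -0.14, 0, 0, 0, 0, 0, 1, -0.14, 0, 0, 0, 0, 0, 1, -0.14, 0, 0, 0, 0, 0, 1, -0.14, 0, 0, 0, 0, 0], grip_force=20)

```text
t: 0.97
eef_pos: [0.4134, -0.5297, 0.2313]
tool_rot: [-0.0, 0.978, 0.209, -0.0]
contact_force: [-0.2, -0.8, -0.0]
gripper_width: 0.001
grasp_force: 0.0
```

Call:
jog_arm(moves=[1, -0.14, 0, 0, 0, 0, 0, 1, -0.14, 0, 0, 0, 0, 0, 1, -0.14, 0, 0, 0, 0, 0, 1, -0.14, 0, 0, 0, 0, 0, 1, -0.14, 0, 0, 0, 0.5, 0, 1, -0.14, 0, 0, 0, 0.5, 0, 1, -0.14, 0, 0, 0, 0.5, 0, 1, -0.14, 0, 0, 0, 0.5, 0])

```text
t: 1.63
eef_pos: [0.5523, -0.4475, 0.2313]
tool_rot: [-0.0, 0.99, 0.139, -0.0]
contact_force: [-0.7, -1.0, 0.0]
gripper_width: 0.001
grasp_force: 0.0
```

Call:
jog_arm(moves=[0.5, 0, 0, 0, 0, 0.5, 0, 0.5, 0, 0, 0, 0, 0.5, 0, 0.5, 0, 0, 0.5, 0, 0.5, 0, 0.5, 0, 0, 1, 0, 0.5, 0, 0, 0, 0, 1, 0, 0, 0, 0, 0, 0, 1, 0, 0, 0, 0, 0, 0, 1, 0, 0, 0, 0, 0, 0, 1, 0, 0, 0])

```text
t: 2.3
eef_pos: [0.5906, -0.4394, 0.2316]
tool_rot: [-0.192, 0.979, 0.069, -0.015]
contact_force: [0.2, 0.5, 0.4]
gripper_width: 0.003
grasp_force: 0.0
```

Call:
jog_arm(moves=[0, 0, 0, 1, 0, 0, 0, 0, 0, 0, 1, 0, 0, 0, 0, 0, 0, 1, 0, 0, 0, 0, 0, 0, 1, 0, 0, 0, 0, 0, 0, 1, 0, 0, 0, 0, 0, 0, 1, 0, 0, 0, 0, 0, 0, 1, 0, 0, 0, 0, 0, 0, 0, 0, 0, 0])

```text
t: 2.97
eef_pos: [0.5888, -0.4308, 0.2221]
tool_rot: [-0.402, 0.913, 0.065, -0.031]
contact_force: [0.5, 1.0, -1.3]
gripper_width: -0.002
grasp_force: 0.0
```

```bash
cat >> h.py <<'E'
from scipy.spatial.transform import Rotation as Ro
def TR():
    o=get_obs(); w=o['tool_rot']; return np.array(o['eef_pos']),Ro.from_quat([*w[1:],w[0]]).as_matrix(),o
E
python3 - <<'E'
from h import *
p,R,o=TR(); print(p,R.round(3),o['q'].round(3))
C=cam("wrist"); cv2.imwrite('pics/w1.png',C[0]['color']); print(proj(C,(0.634,-.272,.051)))
E
```

```text
[ 0.58880032 -0.43080139  0.22210725] [[ 0.99   0.094 -0.108]
 [ 0.144 -0.669  0.73 ]
 [-0.004 -0.738 -0.675]] [ 0.935  1.05  -0.495  0.814 -0.192  1.909 -0.897]
[351.23594455 129.82504616]
```

View pics/w1.png

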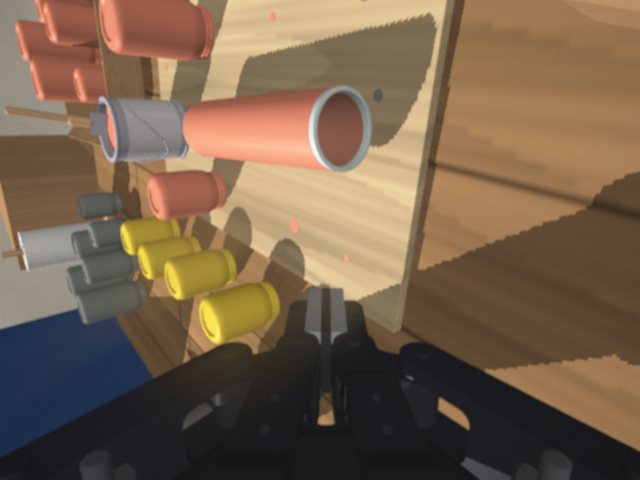

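The wrist view shows the open mouth as an ellipse centred at about (340,127), facing the gripper. The vase runs left towards the paint can, and the jars sit at about (155,25) and (185,195). The tool y axis lies along image x, as wanted.

```bash
cat >> h.py <<'E'
def rim(C,box):
    x0,y0,x1,y1=box; im=C[0]['color'][y0:y1,x0:x1]; h=cv2.cvtColor(im,cv2.COLOR_BGR2HSV)
    m=((h[...,1]<75)&(h[...,2]>120)).astype(np.uint8)*255
    cs,_=cv2.findContours(m,cv2.RETR_EXTERNAL,cv2.CHAIN_APPROX_NONE); c=max(cs,key=lambda c:cv2.boundingRect(c)[2]*cv2.boundingRect(c)[3])
    e=cv2.fitEllipse(cv2.convexHull(c)); return (e[0][0]+x0,e[0][1]+y0),e[1],e[2]
def rim3d(C,e):  # size-based depth: major axis = 78 mm
    o,d=ray(C,e[0]); r=max(e[1])/2; zc=C[0]['fx']*.039/r; return o+d*zc/(C[1]@d)[2]
E
python3 - <<'E'
from h import *
C=cam("wrist"); e=rim(C,(290,70,400,185)); print(e); print('z plane',onz(C,e[0],.051),'size',rim3d(C,e))
R=C[1];t=C[2];o=-R.T@t; pt=TR()[0]; print('cam',o)
E
```

```text
((339.5366859436035, 128.17905807495117), (64.92237091064453, 88.02672576904297), 2.8581368923187256)
z plane [ 0.63328884 -0.25748208  0.051     ] size [ 0.6360917  -0.27574894  0.0692786 ]
cam [ 0.67443004 -0.52560897  0.31929919]
```

Call:
jog_arm(moves=[0.55, 0.2, 0.8, 0, 0, 0, 0, 0.55, 0.2, 0.8, 0, 0, 0, 0, 0.55, 0.2, 0.8, 0, 0, 0, 0, 0.55, 0.2, 0.8, 0, 0, 0, 0, 0.55, 0.2, 0.8, 0, 0, 0, 0, 0.55, 0.2, 0.5, 0, 0, 0, 0, 0, 0, 0, 0, 0, 0, 0, 0, 0, 0, 0, 0, 0, 0])

```text
t: 3.73
eef_pos: [0.6468, -0.3732, 0.1449]
tool_rot: [-0.397, 0.915, 0.065, -0.033]
contact_force: [0.6, 0.6, 0.3]
gripper_width: 0.002
grasp_force: 0.0
```

Run:
```python
from h import *
p,R,o=TR(); print(p,R.round(3),o['q'].round(3))
C=cam("wrist"); cv2.imwrite('pics/w2.png',C[0]['color']); print(proj(C,(0.633,-.26,.051)))
u=proj(C,(0.633,-.26,.051)).astype(int)
e=rim(C,(max(u[0]-90,0),max(u[1]-90,0),u[0]+90,u[1]+90)); print(e,onz(C,e[0],.051),rim3d(C,e))
# wrist view 1 ray
print('cam',-C[1].T@C[2])
o1=np.array([ 0.67443004,-0.52560897,0.31929919]); d1=np.array([0.63328884,-0.25748208,0.051])-o1
o2,d2=ray(C,e[0]); s=np.linalg.lstsq(np.c_[d1,-d2],o2-o1,rcond=None)[0]; print('tri',o1+s[0]*d1,o2+s[1]*d2)
```

```text
[ 0.64681102 -0.37315141  0.14492546] [[ 0.989  0.093 -0.111]
 [ 0.145 -0.676  0.722]
 [-0.008 -0.731 -0.683]] [ 0.846  1.11  -0.484  0.859 -0.198  1.763 -0.92 ]
[312.90859891 217.66120508]
((np.float64(309.72278594970703), np.float64(217.4498062133789)), (80.89359283447266, 103.3834457397461), 14.88923168182373) [ 0.63198796 -0.25633476  0.051     ] [ 0.63527612 -0.26318035  0.05721697]
cam [ 0.73292042 -0.46646564  0.24183476]
tri [ 0.63378157 -0.26069335  0.05421333] [ 0.63388975 -0.26029409  0.05459575]
```

View pics/w2.png

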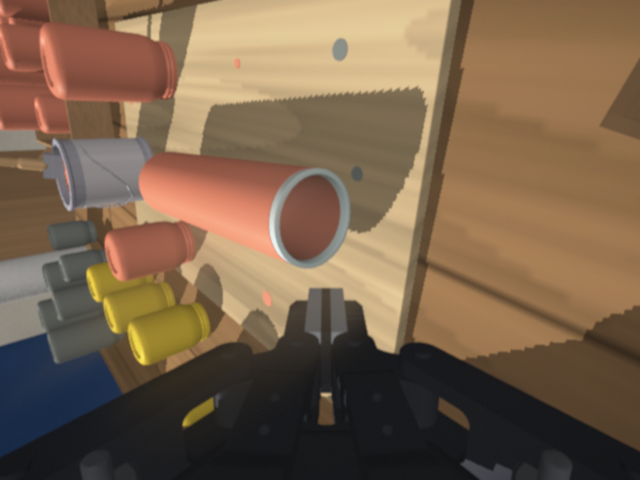

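The rim is centred at about (310,217). Triangulated from two wrist positions, the mouth centre is near (0.634,-0.260,0.054), which agrees with the stated 51 mm to within 3 mm. Next I'll insert the closed fingers at a slant.

Call:
jog_arm(moves=[0.1, -0.45, 0, 0, 0, 0, 0, 0.1, -0.45, 0.5, 0, 0, 0, 0, 0, 0, 0.9, 0, 0, 0, 0, 0, 0, 0.9, 0, 0, 0, 0, 0, 0, 0.9, 0, 0, 0, 0, 0, 0, 0.9, 0, 0, 0, 0, 0, 0, 0.9, 0, 0, 0, 0, 0, 0, 0.5, 0, 0, 0, 0])

```text
t: 4.45
eef_pos: [0.6363, -0.2806, 0.0835]
tool_rot: [-0.398, 0.915, 0.064, -0.032]
contact_force: [-0.1, -0.1, -0.6]
gripper_width: 0.002
grasp_force: 0.0
```

Run:
```python
from h import *
p,R,o=TR(); print(p,R[:,2].round(3),o['q'].round(3),o['contact_force'])
T=np.array([.630,-.234,.038]); print('to go',(R.T@(T-p)).round(4))
C=cam("wrist"); B=cam("side"); M=np.array([.6335,-.259,.052])
im=C[0]['color'].copy(); cv2.drawMarker(im,tuple(int(v) for v in proj(C,M)),(255,0,0)); cv2.drawMarker(im,tuple(int(v) for v in proj(C,p)),(0,255,0))
im2=B[0]['color'].copy(); u=[int(v) for v in proj(B,M)]; cv2.drawMarker(im2,u,(255,0,0),0,4)
im2=cv2.resize(im2[u[1]-75:u[1]+75,u[0]-75:u[0]+75],(400,400)); cv2.imwrite('pics/w3.png',np.hstack([im[80:480,120:520],im2]))
```

```text
[ 0.63626363 -0.28063954  0.08349032] [-0.109  0.723 -0.682] [ 0.838  1.061 -0.515  1.144 -0.206  1.513 -0.916] [-0.08293544 -0.13595816 -0.60669071]
to go [0.0008 0.0012 0.0654]
```

View pics/w3.png

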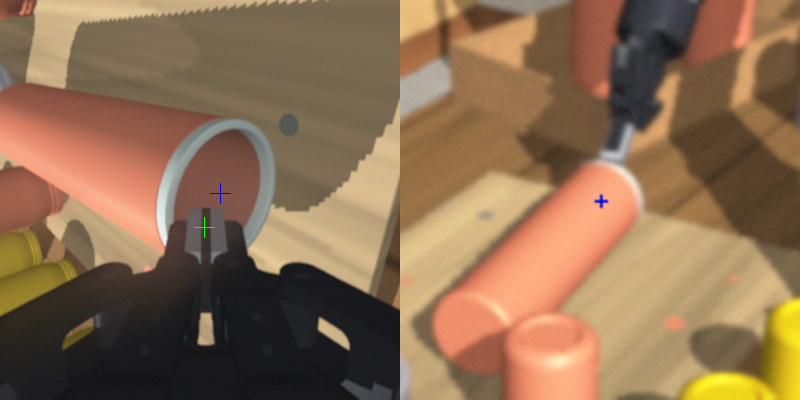

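The finger tips are poised at the mouth, and the projected mouth centre (blue, crop (220,193)) sits inside the rim. I'll go in along the tool axis.

Call:
jog_arm(moves=[0, 0, 0.8, 0, 0, 0, 0, 0, 0, 0.8, 0, 0, 0, 0, 0, 0, 0.6, 0, 0, 0, 0, 0, 0, 0.5, 0, 0, 0, 0, 0, 0, 0.3, 0, 0, 0, 0, 0, 0, 0.2, 0, 0, 0, 0, 0, 0, 0, 0, 0, 0, 0, 0, 0, 0, 0, 0, 0, 0])

```text
t: 5.22
eef_pos: [0.6353, -0.2451, 0.0482]
tool_rot: [-0.393, 0.917, 0.062, -0.023]
contact_force: [0.8, -24.0, 33.7]
gripper_width: -0.001
grasp_force: 15.8
```

Run:
```python
from h import *
p,R,o=TR(); print(p,R[:,2].round(3),o['q'].round(3),o['contact_force'])
C=cam("wrist"); B=cam("side")
im=C[0]['color']; im2=cv2.resize(B[0]['color'][90:240,265:415],(400,400)); cv2.imwrite('pics/w4.png',np.hstack([im[80:480,120:520],im2]))
```

```text
[ 0.63528035 -0.24507814  0.04823422] [-0.091  0.718 -0.69 ] [ 0.828  1.062 -0.524  1.24  -0.21   1.391 -0.908] [  0.82353235 -24.04744207  33.67156965]
```

View pics/w4.png

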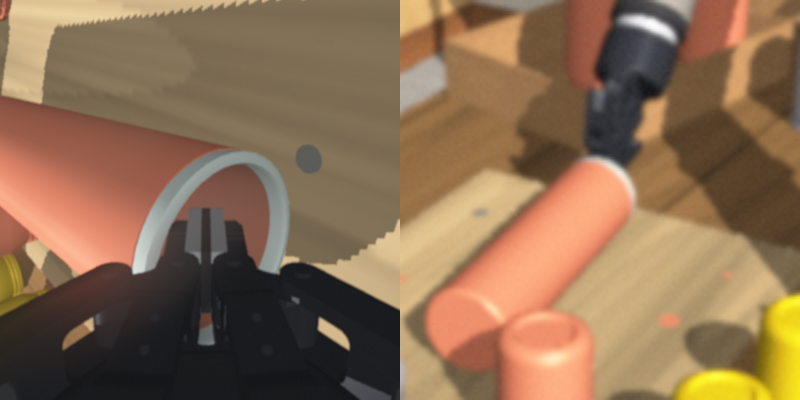

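Contact of about 40 N: the wider part of the upper finger met the upper rim. I'll back off and flatten the tool, which also gives a better lifting direction.

Call:
jog_arm(moves=[0, 0, -0.8, 0, 0, 0, 0, 0, 0, -0.2, 0.5, 0, 0, 0, 0, 0, 0, 1, 0, 0, 0, 0, 0, 0, 1, 0, 0, 0, 0, 0, 0, 1, 0, 0, 0, 0, 0, 0, 1, 0, 0, 0, 0, 0, 0, 1, 0, 0, 0, 0, 0, 0, 0, 0, 0, 0])

```text
t: 5.98
eef_pos: [0.6305, -0.2509, 0.0495]
tool_rot: [-0.566, 0.821, 0.055, -0.045]
contact_force: [-0.5, 0.2, -1.0]
gripper_width: -0.003
grasp_force: 0.0
```

Run:
```python
from h import *
p,R,o=TR(); print(p,R.round(3),o['q'].round(3),o['contact_force'])
```

```text
[ 0.63045976 -0.25090465  0.04947646] [[ 0.99   0.04  -0.135]
 [ 0.141 -0.352  0.925]
 [-0.011 -0.935 -0.354]] [ 0.876  1.292 -0.583  1.016 -0.351  1.712 -0.896] [-0.45375972  0.16810711 -1.02578958]
```

Call:
jog_arm(moves=[0, 0, 0.3, 0, 0, 0, 0, 0, 0, 0.3, 0, 0, 0, 0, 0, 0, 0.3, 0, 0, 0, 0, 0, 0, 0.3, 0, 0, 0, 0, 0, 0, 0, 0, 0, 0, 0, 0, 0, 0, 0, 0, 0, 0, 0, 0, 0, 0, 0, 0, 0, 0, 0, 0, 0, 0, 0, 0])

```text
t: 6.65
eef_pos: [0.6288, -0.2271, 0.0449]
tool_rot: [-0.565, 0.822, 0.057, -0.043]
contact_force: [-0.8, -1.6, 0.7]
gripper_width: -0.001
grasp_force: 0.0
```

Run:
```python
from h import *
p,R,o=TR(); print(p,R[:,2].round(3),o['contact_force'])
C=cam("wrist");A=cam("scene"); B=cam("side")
im=C[0]['color']; f=lambda i:cv2.resize(i,(390,330))
cv2.imwrite('pics/w5.png',np.hstack([f(im[100:430,120:510]),f(A[0]['color'][155:285,130:284])])); cv2.imwrite('pics/side5.png',B[0]['color']);cv2.imwrite('pics/scene5.png',A[0]['color'])
```

```text
[ 0.62883854 -0.22706091  0.04485754] [-0.136  0.923 -0.359] [-0.84638669 -1.63904468  0.71932606]
```

View pics/w5.png

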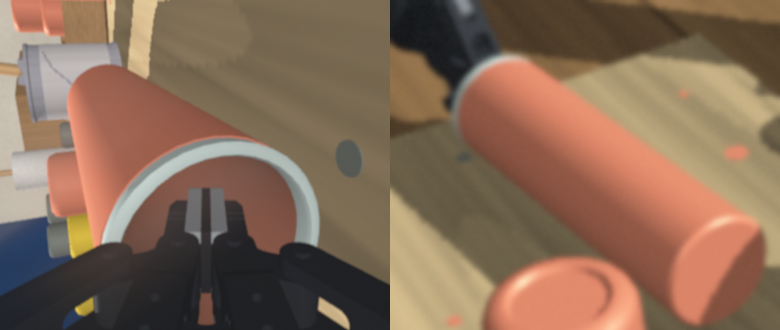

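The fingers are about 30 mm inside the mouth without contact, and the scene crop shows the vase still lying with its foot at about (259,260). Next I'll lift gently along the arc.

Call:
jog_arm(moves=[0, -0.3, -0.1, 0, 0, 0, 0, 0, -0.4, -0.1, 0, 0, 0, 0, 0, -0.4, -0.1, 0, 0, 0, 0, 0, -0.4, -0.05, 0, 0, 0, 0, 0, -0.4, 0, 0, 0, 0, 0, 0, -0.4, 0, 0, 0, 0, 0, 0, -0.4, 0, 0, 0, 0, 0, 0, -0.4, 0.05, 0, 0, 0, 0])

```text
t: 7.47
eef_pos: [0.6269, -0.2108, 0.1056]
tool_rot: [-0.565, 0.822, 0.057, -0.043]
contact_force: [0.4, -4.4, 0.2]
gripper_width: 0.003
grasp_force: 2.4
```

```bash
cat >> h.py <<'E'
def vase(C):  # midline tilt of vase silhouette + mask stats in scene view
    h=cv2.cvtColor(C[0]['color'],cv2.COLOR_BGR2HSV)
    return (((h[...,0]<9)|(h[...,0]>172))&(h[...,1]>110)).astype(np.uint8)*255
E
python3 - <<'E'
from h import *
p,R,o=TR(); print(p,R[:,2].round(3),o['contact_force'],o['torque'],o['q'].round(2))
A=cam("scene"); B=cam("side"); f=lambda i:cv2.resize(i,(390,390))
cv2.imwrite('pics/a1.png',np.hstack([f(A[0]['color'][130:290,120:280]),f(B[0]['color'][90:250,250:410])]))
E
```

```text
[ 0.62689106 -0.2108217   0.10564269] [-0.135  0.924 -0.358] [ 0.3841814  -4.42616586  0.23801985] [-1.3400913  -0.18517911 -0.01522007] [ 0.88  1.18 -0.62  1.14 -0.39  1.66 -0.93]
```

View pics/a1.png

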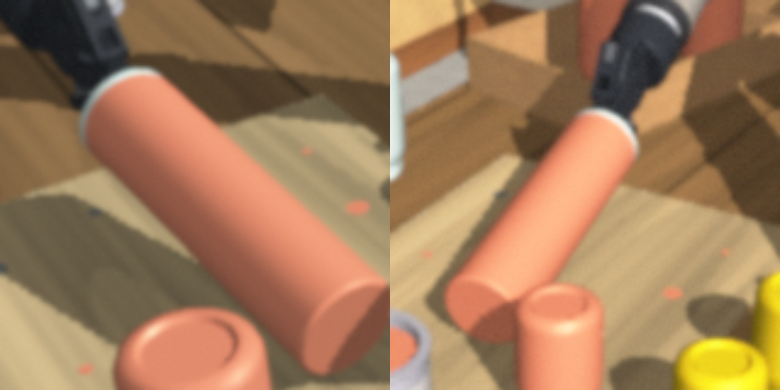

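The picture shows the vase mouth raised about 10°, with the foot edge still on the board (foot disc in the side crop at (480,305)). From here I'll track the axis numerically from silhouette edges in both views.

```bash
cat >> h.py <<'E'
def lin(C,f,m,lo=.06,hi=.26,r=.039):
    im=cv2.cvtColor(cv2.GaussianBlur(C[0]['color'],(3,3),0),cv2.COLOR_BGR2LAB)[...,1].astype(float)
    o=-C[1].T@C[2]; d=(m-f)/np.linalg.norm(m-f); res=[]
    out=[]
    for s in (1,-1):
        P=[]
        for t in np.linspace(lo,hi,25):
            c=f+d*t; w=np.cross(d,c-o); w/=np.linalg.norm(w); a=proj(C,c); b=proj(C,c+s*w*r); L=np.linalg.norm(b-a); n=(b-a)/L
            k=np.arange(.4*L,1.7*L,.5); q=a+n*k[:,None]
            v=cv2.remap(im.astype(np.float32),q[:,0].astype(np.float32)[None],q[:,1].astype(np.float32)[None],1)[0]
            g=v[:-4]-v[4:]; g=g*np.exp(-((k[2:-2]-L)/(.35*L))**2); i=g.argmax()
            if g[i]>6: P.append(a+n*k[i+2])
        P=np.array(P)
        if len(P)<6: return None
        for _ in range(4):
            vx,vy,x,y=cv2.fitLine(P.astype(np.float32),cv2.DIST_HUBER,0,.01,.01).ravel(); e=abs((P[:,0]-x)*vy-(P[:,1]-y)*vx); P2=P[e<max(1.,1.5*np.median(e))]
            if len(P2)>=6:P=P2
        n=np.cross(ray(C,(x,y))[1],ray(C,(x+50*vx,y+50*vy))[1]); out.append(n/np.linalg.norm(n)); res.append((len(P),round(float(np.median(e)),2)))
    n1,n2=out; n2=n2 if n1@n2>0 else -n2; n=n1+n2; return o,n/np.linalg.norm(n),n1,n2,res
def axis(A,B,f,m):
    f=np.array(f);m=np.array(m)
    for _ in range(3):
        S=lin(A,f,m);T=lin(B,f,m)
        if S is None or T is None: print('edge fail',S is None,T is None); return f,m
        d=np.cross(S[1],T[1]); d/=np.linalg.norm(d); d*=np.sign(d@(m-f))
        p0=np.linalg.lstsq(np.array([S[1],T[1],d]),np.array([S[1]@S[0],T[1]@T[0],d@f]),rcond=None)[0]
        f,m=p0,p0+.28*d
    print('d',d.round(3),'tilt',round(np.degrees(np.arcsin(d[2])),1),'axpt',p0.round(4),'r',[round(abs(n@(p0-X[0])),4) for X in(S,T) for n in X[2:4]],S[4],T[4])
    return f,m
def model(a,P=(.595,.012),d=(.14,-.99)):
    a=np.radians(a); P=np.array([*P,.012]); d=np.array([*d,0]); z=np.array([0,0,1]); ax=np.cos(a)*d+np.sin(a)*z; up=-np.sin(a)*d+np.cos(a)*z
    f=P+up*.039; return f,f+.28*ax
E
python3 - <<'E'
from h import *
A=cam("scene");B=cam("side")
A0=({**A[0],'color':cv2.imread('pics/scene0.png')},A[1],A[2]);B0=({**B[0],'color':cv2.imread('pics/side0.png')},B[1],B[2])
f,m=axis(A0,B0,*model(0))
A5=({**A[0],'color':cv2.imread('pics/scene5.png')},A[1],A[2]);B5=({**B[0],'color':cv2.imread('pics/side5.png')},B[1],B[2])
axis(A5,B5,*model(0)); f,m=axis(A,B,*model(10))
E
```

```text
d [ 0.142 -0.99  -0.006] tilt -0.3 axpt [0.5956 0.0121 0.0516] r [np.float64(0.0385), np.float64(0.0385), np.float64(0.0382), np.float64(0.0382)] [(21, 0.14), (25, 0.13)] [(25, 0.12), (19, 0.09)]
d [ 0.143 -0.99  -0.001] tilt -0.1 axpt [0.5955 0.0121 0.0509] r [np.float64(0.0388), np.float64(0.0388), np.float64(0.0382), np.float64(0.0382)] [(21, 0.19), (25, 0.13)] [(25, 0.11), (19, 0.09)]
d [ 0.142 -0.974  0.178] tilt 10.3 axpt [0.5942 0.0187 0.0503] r [np.float64(0.039), np.float64(0.039), np.float64(0.0384), np.float64(0.0384)] [(24, 0.14), (25, 0.18)] [(25, 0.1), (23, 0.14)]
```

The fit is good: radius 38–39 mm, tilt 10.3° and foot edge near (0.595,0.012). I'll continue the arc.

Call:
jog_arm(moves=[0, -0.31, 0.03, 0, 0, 0, 0, 0, -0.31, 0.03, 0, 0, 0, 0, 0, -0.31, 0.04, 0, 0, 0, 0, 0, -0.31, 0.05, 0, 0, 0, 0, 0, -0.31, 0.05, 0, 0, 0, 0, 0, -0.31, 0.06, 0, 0, 0, 0, 0, -0.31, 0.06, 0, 0, 0, 0, 0, -0.31, 0.06, 0, 0, 0, 0])

```text
t: 8.33
eef_pos: [0.6235, -0.1856, 0.1489]
tool_rot: [-0.565, 0.822, 0.057, -0.043]
contact_force: [0.7, -3.0, -0.8]
gripper_width: -0.001
grasp_force: 2.1
```

```bash
cat >> h.py <<'E'
def status(a0,P=(.595,.012)):
    p,R,o=TR(); f,m=axis(cam("scene"),cam("side"),*model(a0,P))
    ax=(m-f)/.28; a=np.arcsin(ax[2]); hz=np.array([ax[0],ax[1],0]); hz/=np.linalg.norm(hz); up=-np.sin(a)*hz+np.cos(a)*np.array([0,0,1])
    # foot centre: axis point at height .012+.039cos
    f=f+ax*((.012+.039*np.cos(a)-f[2])/ax[2]); Pv=f-.039*up; th=np.degrees(np.arcsin(-R[2,2]))
    r=p-f; print('t',o['t'],'a',round(np.degrees(a),1),'theta',round(th,1),'pivot',Pv.round(4),'tcp in vase: s',round(r@ax,4),'h',round(r@up,4),'side',round(float(r@np.cross(ax,up)),4),'F',np.round(o['contact_force'],1),'w',round(o['gripper_width'],3),'gf',round(float(o['grasp_force']),1),'q',o['q'].round(2))
    return p,R,a,f,ax,up,Pv
def plan(S,a1,th1,s,h):
    "move needed in current tool axes (norm. units, total) to put TCP at vase coords s,h when vase at a1 deg, tool at th1 deg"
    p,R,a,f,ax,up,Pv=S; hz=np.array([ax[0],ax[1],0]); hz/=np.linalg.norm(hz); z=np.array([0,0,1.]); a1=np.radians(a1); 
    A=np.cos(a1)*hz+np.sin(a1)*z; U=-np.sin(a1)*hz+np.cos(a1)*z; T=Pv+U*(.039+h)+A*s
    th=np.degrees(np.arcsin(-R[2,2])); dr=-(th1-th); k=8  # rx turn total
    # integrate: 8 equal steps, rotation after the shift in each row
    t1=np.radians(th1); Z=-np.cos(t1)*hz-np.sin(t1)*z; Y=np.sin(t1)*hz-np.cos(t1)*z; X=np.cross(Y,Z)
    rv=Ro.from_matrix(R.T@np.c_[X,Y,Z]).as_rotvec(degrees=True)
    print(f'-> a {np.degrees(a1):.0f} th {th1}: total shift now-axes /20mm',(R.T@(T-p)/.02).round(2),'turn/4deg',(rv/4).round(2),'TCP',T.round(4))
    cur=p.copy();Rr=R.copy(); rows=[]
    for i in range(8):  # arc rows
        ai=a+(a1-a)*(i+1)/8; r=(p-f); s0=r@ax;h0=r@up; g=(i+1)/8
        A=np.cos(ai)*hz+np.sin(ai)*z; U=-np.sin(ai)*hz+np.cos(ai)*z; Ti=Pv+U*(.039+h0+(h-h0)*g)+A*(s0+(s-s0)*g)
        rows.append(np.r_[Rr.T@(Ti-cur)/.02,rv/4/8]); cur=Ti; Rr=Rr@Ro.from_rotvec(rv/8,degrees=True).as_matrix()
    print(np.array(rows).round(2))
E
python3 - <<'E'
from h import *
S=status(20); plan(S,32,32,.25,0)
E
```

```text
d [ 0.14  -0.931  0.337] tilt 19.7 axpt [0.5925 0.0259 0.0508] r [np.float64(0.038), np.float64(0.038), np.float64(0.0383), np.float64(0.0383)] [(25, 0.09), (25, 0.11)] [(25, 0.15), (25, 0.0)]
t 8.3333 a 19.7 theta 21.0 pivot [0.5936 0.0185 0.012 ] tcp in vase: s 0.2404 h 0.0204 side 0.0009 F [ 0.7 -3.  -0.8] w -0.001 gf 2.1 q [ 0.89  1.11 -0.64  1.21 -0.42  1.64 -0.96]
-> a 32 th 32: total shift now-axes /20mm [ 0.03 -1.61  0.19] turn/4deg [-2.76 -0.03 -0.12] TCP [ 0.6221 -0.1707  0.1776]
[[ 0.04 -0.2   0.02 -0.34 -0.   -0.02]
 [-0.   -0.2   0.01 -0.34 -0.   -0.02]
 [-0.   -0.2   0.01 -0.34 -0.   -0.02]
 [-0.   -0.2   0.01 -0.34 -0.   -0.02]
 [-0.   -0.2   0.   -0.34 -0.   -0.02]
 [-0.   -0.2   0.   -0.34 -0.   -0.02]
 [-0.   -0.21 -0.   -0.34 -0.   -0.02]
 [-0.   -0.21 -0.   -0.34 -0.   -0.02]]
```

The tool is now aligned with the vase. While tilting on, I'll widen the fingers inside the bore so they hold both walls, with the foot edge at (0.594,0.0185).

Call:
jog_arm(moves=[0, -0.2, 0.01, -0.34, 0, -0.02, 0.05, 0, -0.2, 0.01, -0.34, 0, -0.02, 0.1, 0, -0.2, 0.01, -0.34, 0, -0.02, 0.15, 0, -0.2, 0.01, -0.34, 0, -0.02, 0.2, 0, -0.2, 0, -0.34, 0, -0.02, 0.25, 0, -0.2, 0, -0.34, 0, -0.02, 0.3, 0, -0.2, 0, -0.34, 0, -0.02, 0.35, 0, -0.2, 0, -0.34, 0, -0.02, 0.4])

```text
t: 9.1
eef_pos: [0.6215, -0.1714, 0.1772]
tool_rot: [-0.484, 0.872, 0.066, -0.034]
contact_force: [-0.9, 0.3, -2.7]
gripper_width: 0.398
grasp_force: 1.1
```

Run:
```python
from h import *
S=status(32,(.594,.0185)); plan(S,47,47,.25,0)
```

```text
d [ 0.132 -0.846  0.517] tilt 31.1 axpt [0.5899 0.0385 0.0446] r [np.float64(0.0386), np.float64(0.0386), np.float64(0.0375), np.float64(0.0375)] [(25, 0.06), (25, 0.26)] [(25, 0.07), (24, 0.0)]
t 9.1 a 31.1 theta 32.0 pivot [0.5932 0.0172 0.012 ] tcp in vase: s 0.2486 h 0.004 side 0.001 F [-0.9  0.3 -2.7] w 0.398 gf 1.1 q [ 0.86  0.96 -0.63  1.3  -0.36  1.53 -0.98]
-> a 47 th 47: total shift now-axes /20mm [ 0.04 -3.16  0.89] turn/4deg [-3.75 -0.09 -0.01] TCP [ 0.615  -0.1231  0.2214]
[[ 0.05 -0.41  0.07 -0.47 -0.01 -0.  ]
 [-0.   -0.41  0.07 -0.47 -0.01 -0.  ]
 [-0.   -0.41  0.07 -0.47 -0.01 -0.  ]
 [-0.   -0.41  0.07 -0.47 -0.01 -0.  ]
 [-0.   -0.41  0.07 -0.47 -0.01 -0.  ]
 [-0.   -0.41  0.07 -0.47 -0.01 -0.  ]
 [-0.   -0.41  0.07 -0.47 -0.01 -0.  ]
 [-0.   -0.41  0.07 -0.47 -0.01 -0.  ]]
```

Call:
jog_arm(moves=[0, -0.42, 0.07, -0.47, 0, 0, 0.4, 0, -0.42, 0.07, -0.47, 0, 0, 0.4, 0, -0.42, 0.07, -0.47, 0, 0, 0.4, 0, -0.42, 0.07, -0.47, 0, 0, 0.4, 0, -0.42, 0.07, -0.47, 0, 0, 0.4, 0, -0.42, 0.07, -0.47, 0, 0, 0.4, 0, -0.42, 0.07, -0.47, 0, 0, 0.42, 0, -0.42, 0.07, -0.47, 0, 0, 0.44])

```text
t: 9.87
eef_pos: [0.6137, -0.1219, 0.2224]
tool_rot: [-0.366, 0.928, 0.069, -0.026]
contact_force: [0.7, -0.6, -1.6]
gripper_width: 0.437
grasp_force: 0.8
```

Run:
```python
from h import *
S=status(47,(.593,.0175)); plan(S,62,62,.25,0.003)
```

```text
d [ 0.103 -0.68   0.726] tilt 46.6 axpt [0.5887 0.0457 0.0386] r [np.float64(0.0385), np.float64(0.0385), np.float64(0.0383), np.float64(0.0383)] [(25, 0.25), (23, 0.05)] [(25, 0.0), (24, 0.05)]
t 9.8667 a 46.6 theta 47.0 pivot [0.593  0.0175 0.012 ] tcp in vase: s 0.2496 h 0.0033 side 0.0004 F [ 0.7 -0.6 -1.6] w 0.437 gf 0.8 q [ 0.79  0.74 -0.62  1.45 -0.29  1.38 -1.08]
-> a 62 th 62: total shift now-axes /20mm [ 0.01 -3.24  0.97] turn/4deg [-3.76 -0.06 -0.01] TCP [ 0.605  -0.0619  0.2525]
[[ 0.02 -0.42  0.07 -0.47 -0.01 -0.  ]
 [-0.   -0.42  0.07 -0.47 -0.01 -0.  ]
 [-0.   -0.42  0.07 -0.47 -0.01 -0.  ]
 [-0.   -0.42  0.07 -0.47 -0.01 -0.  ]
 [-0.   -0.42  0.07 -0.47 -0.01 -0.  ]
 [-0.   -0.42  0.07 -0.47 -0.01 -0.  ]
 [-0.   -0.42  0.07 -0.47 -0.01 -0.  ]
 [-0.   -0.42  0.08 -0.47 -0.01 -0.  ]]
```

Call:
jog_arm(moves=[0, -0.42, 0.07, -0.47, 0, 0, 0.44, 0, -0.42, 0.07, -0.47, 0, 0, 0.44, 0, -0.42, 0.07, -0.47, 0, 0, 0.44, 0, -0.42, 0.07, -0.47, 0, 0, 0.44, 0, -0.42, 0.07, -0.47, 0, 0, 0.44, 0, -0.42, 0.07, -0.47, 0, 0, 0.44, 0, -0.42, 0.07, -0.47, 0, 0, 0.44, 0, -0.42, 0.07, -0.47, 0, 0, 0.44])

```text
t: 10.63
eef_pos: [0.6047, -0.0615, 0.2533]
tool_rot: [-0.241, 0.968, 0.072, -0.016]
contact_force: [-0.4, 0.3, -0.8]
gripper_width: 0.439
grasp_force: 0.3
```

Run:
```python
from h import *
S=status(62,(.593,.0175)); plan(S,70,70,.25,0.002)
```

```text
d [ 0.071 -0.456  0.887] tilt 62.5 axpt [0.5878 0.0508 0.0299] r [np.float64(0.0386), np.float64(0.0386), np.float64(0.0384), np.float64(0.0384)] [(23, 0.24), (25, 0.17)] [(25, 0.22), (25, 0.13)]
t 10.6333 a 62.5 theta 62.1 pivot [0.5931 0.0166 0.012 ] tcp in vase: s 0.2505 h 0.0023 side 0.0005 F [-0.4  0.3 -0.8] w 0.439 gf 0.3 q [ 0.65  0.54 -0.6   1.57 -0.19  1.24 -1.25]
-> a 70 th 70: total shift now-axes /20mm [ 0.02 -1.59  0.41] turn/4deg [-1.99 -0.07 -0.06] TCP [ 0.6003 -0.0298  0.2609]
[[ 0.02 -0.2   0.04 -0.25 -0.01 -0.01]
 [-0.   -0.2   0.04 -0.25 -0.01 -0.01]
 [-0.   -0.2   0.04 -0.25 -0.01 -0.01]
 [-0.   -0.2   0.04 -0.25 -0.01 -0.01]
 [-0.   -0.2   0.04 -0.25 -0.01 -0.01]
 [-0.   -0.2   0.04 -0.25 -0.01 -0.01]
 [-0.   -0.2   0.04 -0.25 -0.01 -0.01]
 [-0.   -0.2   0.04 -0.25 -0.01 -0.01]]
```

Call:
jog_arm(moves=[0, -0.2, 0.04, -0.25, 0, 0, 0.44, 0, -0.2, 0.04, -0.25, 0, 0, 0.45, 0, -0.2, 0.04, -0.25, 0, 0, 0.46, 0, -0.2, 0.04, -0.25, 0, 0, 0.46, 0, -0.2, 0.04, -0.25, 0, 0, 0.46, 0, -0.2, 0.04, -0.25, 0, 0, 0.46, 0, -0.2, 0.04, -0.25, 0, 0, 0.46, 0, -0.2, 0.04, -0.25, 0, 0, 0.46])

```text
t: 11.4
eef_pos: [0.6001, -0.0301, 0.2607]
tool_rot: [-0.173, 0.982, 0.073, -0.011]
contact_force: [-0.9, -1.3, 0.4]
gripper_width: 0.457
grasp_force: 0.1
```

Run:
```python
from h import *
S=status(70,(.593,.017)); plan(S,77,77,.25,0.0)
```

```text
d [ 0.05  -0.344  0.938] tilt 69.6 axpt [0.5874 0.0531 0.0253] r [np.float64(0.0386), np.float64(0.0386), np.float64(0.0386), np.float64(0.0386)] [(22, 0.17), (25, 0.14)] [(25, 0.22), (25, 0.08)]
t 11.4 a 69.6 theta 70.0 pivot [0.5927 0.0168 0.012 ] tcp in vase: s 0.2497 h 0.003 side -0.0006 F [-0.9 -1.3  0.4] w 0.457 gf 0.1 q [ 0.55  0.46 -0.59  1.62 -0.1   1.18 -1.37]
-> a 77 th 77: total shift now-axes /20mm [-0.02 -1.44  0.33] turn/4deg [-1.74 -0.03  0.08] TCP [ 0.5953 -0.0012  0.2644]
[[-0.03 -0.18  0.03 -0.22 -0.    0.01]
 [ 0.   -0.18  0.03 -0.22 -0.    0.01]
 [ 0.   -0.18  0.03 -0.22 -0.    0.01]
 [ 0.   -0.18  0.03 -0.22 -0.    0.01]
 [ 0.   -0.18  0.03 -0.22 -0.    0.01]
 [ 0.   -0.18  0.03 -0.22 -0.    0.01]
 [ 0.   -0.18  0.03 -0.22 -0.    0.01]
 [ 0.   -0.18  0.03 -0.22 -0.    0.01]]
```

Call:
jog_arm(moves=[0, -0.18, 0.03, -0.22, 0, 0, 0.46, 0, -0.18, 0.03, -0.22, 0, 0, 0.46, 0, -0.18, 0.03, -0.22, 0, 0, 0.46, 0, -0.18, 0.03, -0.22, 0, 0, 0.46, 0, -0.18, 0.03, -0.22, 0, 0, 0.46, 0, -0.18, 0.03, -0.22, 0, 0, 0.46, 0, -0.18, 0.03, -0.22, 0, 0, 0.46, 0, -0.18, 0.03, -0.22, 0, 0, 0.46])

```text
t: 12.17
eef_pos: [0.5958, -0.0015, 0.2645]
tool_rot: [-0.113, 0.991, 0.074, -0.007]
contact_force: [0.0, 1.0, -0.2]
gripper_width: 0.456
grasp_force: 0.1
```

Run:
```python
from h import *
S=status(77,(.593,.017)); plan(S,84,84,.25,-0.003)
```

```text
d [ 0.034 -0.239  0.971] tilt 76.1 axpt [0.5874 0.0555 0.021 ] r [np.float64(0.0385), np.float64(0.0385), np.float64(0.0383), np.float64(0.0383)] [(19, 0.17), (25, 0.17)] [(25, 0.11), (25, 0.13)]
t 12.1667 a 76.1 theta 77.1 pivot [0.5928 0.0179 0.012 ] tcp in vase: s 0.2498 h 0.0028 side -0.0002 F [ 0.   1.  -0.2] w 0.456 gf 0.1 q [ 0.45  0.41 -0.57  1.66 -0.01  1.15 -1.5 ]
-> a 84 th 84: total shift now-axes /20mm [-0.   -1.43  0.33] turn/4deg [-1.74 -0.03  0.09] TCP [0.5914 0.0275 0.2644]
[[-0.01 -0.18  0.03 -0.22 -0.    0.01]
 [ 0.   -0.18  0.03 -0.22 -0.    0.01]
 [ 0.   -0.18  0.03 -0.22 -0.    0.01]
 [ 0.   -0.18  0.03 -0.22 -0.    0.01]
 [ 0.   -0.18  0.03 -0.22 -0.    0.01]
 [ 0.   -0.18  0.03 -0.22 -0.    0.01]
 [ 0.   -0.18  0.03 -0.22 -0.    0.01]
 [ 0.   -0.18  0.03 -0.22 -0.    0.01]]
```

Call:
jog_arm(moves=[0, -0.1, 0.02, -0.13, 0, 0, 0.47, 0, -0.1, 0.02, -0.13, 0, 0, 0.47, 0, -0.1, 0.02, -0.13, 0, 0, 0.47, 0, -0.1, 0.02, -0.13, 0, 0, 0.47, 0, -0.1, 0.02, -0.13, 0, 0, 0.47, 0, -0.1, 0.02, -0.13, 0, 0, 0.47, 0, -0.1, 0.02, -0.13, 0, 0, 0.47, 0, -0.1, 0.02, -0.13, 0, 0, 0.47])

```text
t: 12.93
eef_pos: [0.5935, 0.0144, 0.2645]
tool_rot: [-0.077, 0.994, 0.074, -0.004]
contact_force: [-0.2, 0.9, 0.9]
gripper_width: 0.472
grasp_force: 0.6
```

Run:
```python
from h import *
S=status(80,(.593,.018)); plan(S,85,85,.25,-0.002)
```

```text
d [ 0.024 -0.174  0.984] tilt 79.9 axpt [0.5876 0.0551 0.0186] r [np.float64(0.0387), np.float64(0.0387), np.float64(0.0388), np.float64(0.0388)] [(23, 0.18), (25, 0.16)] [(25, 0.1), (25, 0.1)]
t 12.9333 a 79.9 theta 81.2 pivot [0.5928 0.017  0.012 ] tcp in vase: s 0.249 h 0.0028 side -0.0003 F [-0.2  0.9  0.9] w 0.472 gf 0.6 q [ 0.39  0.38 -0.56  1.68  0.05  1.13 -1.59]
-> a 85 th 85: total shift now-axes /20mm [-0.   -0.88  0.15] turn/4deg [-0.95 -0.03  0.19] TCP [0.5907 0.032  0.2643]
[[-0.01 -0.11  0.02 -0.12 -0.    0.02]
 [ 0.   -0.11  0.02 -0.12 -0.    0.02]
 [ 0.   -0.11  0.02 -0.12 -0.    0.02]
 [ 0.   -0.11  0.02 -0.12 -0.    0.02]
 [ 0.   -0.11  0.02 -0.12 -0.    0.02]
 [ 0.   -0.11  0.02 -0.12 -0.    0.02]
 [ 0.   -0.11  0.02 -0.12 -0.    0.02]
 [ 0.   -0.11  0.02 -0.12 -0.    0.02]]
```

Call:
jog_arm(moves=[0, -0.11, 0.02, -0.12, 0, 0, 0.47, 0, -0.11, 0.02, -0.12, 0, 0, 0.47, 0, -0.11, 0.02, -0.12, 0, 0, 0.47, 0, -0.11, 0.02, -0.12, 0, 0, 0.47, 0, -0.11, 0.02, -0.12, 0, 0, 0.47, 0, -0.11, 0.02, -0.12, 0, 0, 0.47, 0, -0.11, 0.02, -0.12, 0, 0, 0.47, 0, -0.11, 0.02, -0.12, 0, 0, 0.47])

```text
t: 13.7
eef_pos: [0.5908, 0.0322, 0.2635]
tool_rot: [-0.044, 0.996, 0.074, -0.002]
contact_force: [-0.7, 0.9, 1.0]
gripper_width: 0.466
grasp_force: 0.9
```

Run:
```python
from h import *
S=status(84,(.593,.017)); plan(S,90,90,.25,0.001)
```

```text
d [ 0.012 -0.105  0.994] tilt 83.9 axpt [0.5874 0.0554 0.0161] r [np.float64(0.0386), np.float64(0.0386), np.float64(0.0388), np.float64(0.0388)] [(22, 0.2), (25, 0.19)] [(25, 0.11), (25, 0.12)]
t 13.7 a 83.9 theta 85.0 pivot [0.5919 0.0168 0.012 ] tcp in vase: s 0.2484 h 0.0029 side -0.0007 F [-0.7  0.9  1. ] w 0.466 gf 0.9 q [ 0.32  0.37 -0.55  1.69  0.12  1.13 -1.68]
-> a 90 th 90: total shift now-axes /20mm [ 0.01 -1.22  0.18] turn/4deg [-1.25 -0.03  0.46] TCP [0.5872 0.0566 0.262 ]
[[-0.03 -0.15  0.02 -0.16 -0.    0.06]
 [ 0.   -0.15  0.02 -0.16 -0.    0.06]
 [ 0.   -0.15  0.02 -0.16 -0.    0.06]
 [ 0.   -0.15  0.02 -0.16 -0.    0.06]
 [ 0.   -0.15  0.02 -0.16 -0.    0.06]
 [ 0.   -0.15  0.02 -0.16 -0.    0.06]
 [ 0.   -0.15  0.02 -0.16 -0.    0.06]
 [ 0.   -0.15  0.02 -0.16 -0.    0.06]]
```

Call:
jog_arm(moves=[0, -0.09, 0.01, -0.09, 0, 0, 0.47, 0, -0.09, 0.01, -0.09, 0, 0, 0.47, 0, -0.09, 0.01, -0.09, 0, 0, 0.47, 0, -0.09, 0.01, -0.09, 0, 0, 0.47, 0, -0.09, 0.01, -0.09, 0, 0, 0.47, 0, -0.09, 0.01, -0.09, 0, 0, 0.47, 0, -0.09, 0.01, -0.09, 0, 0, 0.47, 0, -0.09, 0.01, -0.09, 0, 0, 0.47])

```text
t: 14.47
eef_pos: [0.5885, 0.0464, 0.2626]
tool_rot: [-0.019, 0.997, 0.074, 0.0]
contact_force: [-0.4, 0.5, -0.8]
gripper_width: 0.471
grasp_force: 0.6
```

Run:
```python
from h import *
S=status(87,(.593,.017)); plan(S,90,90,.25,0.0015)
```

```text
d [ 0.006 -0.052  0.999] tilt 87.0 axpt [0.587  0.056  0.0141] r [np.float64(0.0383), np.float64(0.0383), np.float64(0.0387), np.float64(0.0387)] [(19, 0.22), (25, 0.17)] [(24, 0.14), (25, 0.13)]
t 14.4667 a 87.0 theta 87.9 pivot [0.5914 0.0173 0.012 ] tcp in vase: s 0.2487 h 0.0032 side -0.0004 F [-0.4  0.5 -0.8] w 0.471 gf 0.6 q [ 0.26  0.36 -0.55  1.7   0.16  1.13 -1.75]
-> a 90 th 90: total shift now-axes /20mm [-0.   -0.56  0.05] turn/4deg [-0.53 -0.03  0.51] TCP [0.5868 0.0575 0.262 ]
[[-0.02 -0.07  0.   -0.07 -0.    0.06]
 [ 0.   -0.07  0.   -0.07 -0.    0.06]
 [ 0.   -0.07  0.   -0.07 -0.    0.06]
 [ 0.   -0.07  0.01 -0.07 -0.    0.06]
 [ 0.   -0.07  0.01 -0.07 -0.    0.06]
 [ 0.   -0.07  0.01 -0.07 -0.    0.06]
 [ 0.   -0.07  0.01 -0.07 -0.    0.06]
 [ 0.   -0.07  0.01 -0.07 -0.    0.06]]
```

Call:
jog_arm(moves=[0, -0.08, 0, -0.07, 0, 0, 0.47, 0, -0.08, 0, -0.07, 0, 0, 0.47, 0, -0.08, 0, -0.07, 0, 0, 0.47, 0, -0.08, 0, -0.07, 0, 0, 0.47, 0, -0.08, 0, -0.07, 0, 0, 0.47, 0, -0.08, 0, -0.07, 0, 0, 0.47, 0, -0.08, 0, -0.07, 0, 0, 0.47, 0, -0.08, 0, -0.07, 0, 0, 0.47])

```text
t: 15.23
eef_pos: [0.5868, 0.0589, 0.2631]
tool_rot: [0.001, 0.997, 0.074, 0.002]
contact_force: [0.2, -0.2, 0.5]
gripper_width: 0.471
grasp_force: 0.2
```

Run:
```python
from h import *
S=status(89.5,(.593,.017)); plan(S,90,90,.25,0)
```

```text
d [-0.002  0.002  1.   ] tilt 89.8 axpt [0.587  0.0552 0.0123] r [np.float64(0.0382), np.float64(0.0382), np.float64(0.0382), np.float64(0.0382)] [(20, 0.2), (25, 0.18)] [(25, 0.19), (24, 0.13)]
t 15.2333 a 89.8 theta 89.8 pivot [0.565  0.0875 0.012 ] tcp in vase: s 0.251 h -0.0024 side 0.0018 F [ 0.2 -0.2  0.5] w 0.471 gf 0.2 q [ 0.22  0.36 -0.54  1.7   0.2   1.13 -1.81]
-> a 90 th 90: total shift now-axes /20mm [-0.02  0.18  0.05] turn/4deg [-0.05 -0.06 38.55] TCP [0.587  0.0552 0.262 ]
[[-0.07  0.06  0.01 -0.01 -0.01  4.82]
 [ 0.01  0.01  0.01 -0.01 -0.01  4.82]
 [ 0.02  0.01  0.01 -0.01 -0.01  4.82]
 [ 0.02  0.    0.01 -0.01 -0.01  4.82]
 [ 0.02 -0.    0.01 -0.01 -0.01  4.82]
 [ 0.02 -0.01  0.01 -0.01 -0.01  4.82]
 [ 0.01 -0.02  0.01 -0.01 -0.01  4.82]
 [ 0.01 -0.02  0.01 -0.01 -0.01  4.82]]
```

The vase is upright (89.8°) at (0.587,0.055), with no load on the fingers. I'll narrow the fingers, centre them, and withdraw straight up.

Call:
jog_arm(moves=[0, 0.03, 0, 0, 0, 0, 0.4, 0, 0.05, 0, 0, 0, 0, 0.3, 0, 0.05, 0, 0, 0, 0, 0.2, 0, 0.05, 0, 0, 0, 0, 0.1, 0, 0, 0, 0, 0, 0, 0, 0, -0.1, 0, 0, 0, 0, 0, 0, -0.2, 0, 0, 0, 0, 0, 0, -0.3, 0, 0, 0, 0])

```text
validation failed for argument at $.mo...
```

Call:
jog_arm(moves=[0, 0, -0.5, 0, 0, 0, 0, 0, 0, -0.7, 0, 0, 0, 0, 0, 0, -0.8, 0, 0, 0, 0, 0, 0, -0.8, 0, 0, 0, 0, 0, 0, -0.8, 0, 0, 0, 0, 0, 0, -0.5, 0, 0, 0, 0, 0, 0, 0, 0, 0, 0, 0, 0, 0, 0, 0, 0, 0, 0])

```text
t: 16.0
eef_pos: [0.5867, 0.0587, 0.3455]
tool_rot: [0.001, 0.997, 0.074, 0.002]
contact_force: [0.5, 0.7, 0.4]
gripper_width: 0.002
grasp_force: 0.0
```

Run:
```python
from h import *
S=status(89.5,(.593,.017))
A=cam("scene");B=cam("side"); f=lambda i:cv2.resize(i,(400,300))
cv2.imwrite('pics/end.png',np.hstack([f(A[0]['color']),f(B[0]['color'])]))
```

```text
d [ 0.001 -0.002  1.   ] tilt 89.9 axpt [0.5866 0.0556 0.0123] r [np.float64(0.0383), np.float64(0.0383), np.float64(0.0383), np.float64(0.0383)] [(20, 0.15), (25, 0.14)] [(25, 0.21), (24, 0.15)]
t 16.0 a 89.9 theta 89.7 pivot [0.5997 0.0188 0.012 ] tcp in vase: s 0.3334 h 0.0035 side -0.0011 F [0.5 0.7 0.4] w 0.002 gf 0.0 q [ 0.23  0.3  -0.55  1.59  0.16  1.29 -1.77]
```

View pics/end.png

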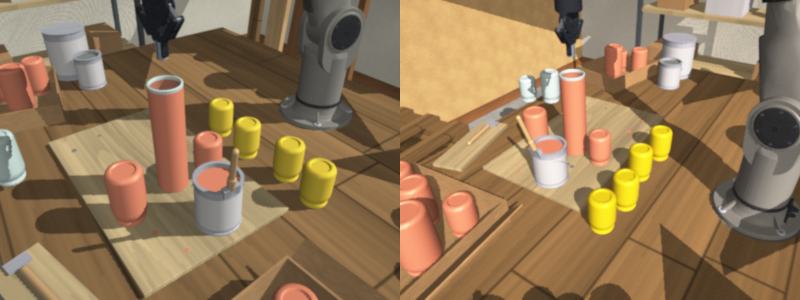

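The first call was refused because it was one number short. The second call closed the fingers and withdrew cleanly. The last picture shows the vase upright (scene half (168,135), side half (573,115)), with the jars and can in place and the gripper clear above it.

```bash
python3 -c "
from station import *
print(hand_in())"
```

```text
the job is handed in; nothing more can be done
None
```

The vase was tipped up over its foot edge and stands upright (89.9°) at about (0.587, 0.056) with jars and can in place; it was handed in at about 16 s, and the one hard contact was about 40 N on the rim when the fingers first went in.

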